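# Crank down a stamping press with a folding handle

### The arm

A 6-joint arm with a two-finger parallel gripper is mounted at the origin on a cart in front of the work surface, level with it; the furniture and walls round the work are solid. World frame = base frame: x ahead of the robot, y to its left, z up, the work surface at z = 0. Lengths are in m, angles in rad, forces in N, time in s.
With the tool pointing down it reaches from about 0.35 to 0.875 m from the base axis. Payload 15.5 kg.
Tool frame: the origin (TCP) lies between the finger pads; the fingertips stand 22 mm ahead of it and the grasp point (between the pads) lies 3 mm ahead of it; z points along the fingers, y is the line along which they close (so a half turn about z gives the same grasp; the last joint's range is limited). The gripper opens to 85 mm and grips with 20 to 120 N. Pads are 22 mm wide; open, the fingers measure 114 mm over their backs; the gripper's body (76 mm by 85 mm) begins 54 mm behind the grasp point. The pads swing forward as they close: fully open they stand 13 mm farther back than shut.
Start: joints at [-1.357, 0.494, 1.345, -0, 1.302, -0.096], TCP at [0.19, -0.595, 0.253] pointing down, gripper open.
Joint ranges: [-2.91, 2.91], [-0.82, 2.16], [0.22, 2.67], [-1.22, 4.37], [0.12, 2.79], [-3.08, 3.08]. Speed limits (rad/s): [1.89, 1.89, 2.57, 3.01, 3.01, 3.01].

### API

Orientations are given as a unit quaternion [w, x, y, z].
In Python, from rig import env, eyes gives the robot as it stands.
- The arm moves only by the tool arm_command, never from a script. Its argument "rows" is a list of rows, each an object with "xyz": the shift along the tool's x, y, z in m, a list of three; "yaw": the turn about the tool's z in rad. A call has 1 to 12 rows; each row shifts and turns the commanded pose from where the row before left it, along the tool's axes as they then stand; what a row does not reach is not made up. A row lasts 1/12 s, in which the tool goes at most 41.7 mm and 7.16 degrees, less where a joint would pass 70% of its speed; a pose out of reach is approached as far as the arm can. A call with a gripper value outside its range is refused whole. "gripper" is the closure, from 0 (fully open) to 1 (shut), set as the call begins (left out, the last holds). The fingers move at their own pace and stop on an object; the grip force is fixed at half the most. Time passes only in rows, so rows that do not move let the fingers close. It gives the time, the measured TCP pose, the force, the opening and the grip force at its end, in the units of the state.
- env.state(): the state, without advancing time (a new reading comes with each control period).
- eyes.get_image(name): name is "scene" or "top" or "wrist"; returns a dict with "pixels" (400x640x3 uint8, red, green, blue), "intrinsics" (3x3 intrinsics, pixels), "distortion" ([k1, k2, p1, p2, k3] as OpenCV has them; the pictures are not rectified), "view" (4x4, takes a point from world to camera coordinates); the wrist camera has in their place "mount" (4x4, takes a point from camera to tool coordinates, whose origin is the TCP and whose axes are the flange's). Camera axes: x right, y up, looking along -z (the intrinsics and any distortion apply to the point x, -y, -z); pixel columns grow to the right and rows downward; lengths in m; the calibration is good to about 2 mm. A picture is of the moment at which its call begins: read the wrist's pose just before it. There is no depth.
- env.close_job(): hands the job in; it is judged then, once.
The state is a dict: "t": time; "joints": joint angles; "joint_vel": joint speeds; "effort": joint torques, N m; "eef_pos": TCP position; "tcp_rot": TCP orientation; "wrist_force": force on the tool from outside, world axes, zero at the start; "moment": the same for the moment, N m; "gripper_width": finger opening in m; "gripper_force": force on a finger pad.
Only numpy, scipy, OpenCV 4.12 (cv2) and the standard library are available. Lean on these libraries where they do the work, as an engineer would, in place of code of your own. Each camera call takes 0.05 s, during which the arm holds its last target. There are 200 camera calls.

### The job

Two small green screw presses stand on the table; work only the one with the red ball knob and leave the black-knobbed one alone. Swing its crank handle up out of the locking fork and over past upright until it rests against its stop, then turn the handwheel with it a full quarter turn clockwise (seen from above), to its stop, so that the platen comes down on the stamp. Let go, with the handle still up.

Things in the scene. Friction and masses are not known exactly. Their poses are not given: they have to be found in the camera images.
- red_press: Green screw press with the red knob, fixed; foot 110 x 110 mm. Origin: centre of its foot, on the table, on the wheel's upright axis; z up; -x points to the fork where the handle is parked. Disc wheel 120 mm across, top 134 mm up. Wheel at start: the crank's hinge pin is at x -52, y 0, z 132 mm, along y, and turns with the wheel. Fork prongs at x -77 mm (tops 140 mm) block the rod.
- red_knob (a point): Centre of the red ball knob, 30 mm across, on the end of a 10 mm rod, 68 mm from the hinge pin. It spins freely on the rod, so a gripper may keep its heading while the wheel turns. Parked: 120 mm from the wheel axis, 132 mm above the table, with free space under and beside it. Handle on its stop: 38 mm from the axis, 199 mm up.
- red_handle (a joint): Fold angle of the red-knobbed handle (rad): 0 = parked level in the fork, pointing out; clear of the fork from about 0.6; 1.57 = upright; 1.78 = on its stop, leaning 12 degrees in over the wheel. It weighs about 90 g and has no spring: let go before upright it drops back into the fork, past upright it falls onto the stop and stays.
- red_wheel (a joint): Turn of the red-knobbed press's handwheel (rad): 0 = start, growing clockwise seen from above, 1.57 = its end stop, platen down on the stamp. It stays where it is left; turning it takes about 3 to 4 N at the raised knob.
- black_knob (a point): Centre of the ball knob of the other press, which is alike but for a black knob and no stamp under it; not to be worked.

How it is judged:
By the outcome, as a careful person would: the job done as asked, in the order asked, and still so for the second after the job is handed in, with the robot touching nothing.
It also fails if it takes over 38 s, if anything falls off the work surface, if the arm or the gripper's body presses on something with over 40 N, if the wrist force passes 120 N, or if a joint passes its speed limit or range.

## Working session

There is one attempt and no reset: what is moved stays moved. The work goes in short steps, Python scripts to look and compute and a tool call to move; the robot and the scene stay as the last step left them, time stands still between calls to the robot, and variables do not carry over. Pictures are saved under pics/ and viewed, at most 12 in all, crops included, and the job is handed in when it is done.

Besides the shell and the picture viewer there is one more tool, called after "Emit:" by a JSON object that holds its "fn" and its "kwargs". arm_command: Moves the arm, as the interface text tells. Its arguments: {"type":"object","properties":{"rows":{"type":"array","items":{"type":"object","properties":{"xyz":{"type":"array","items":{"type":"number"}},"yaw":{"type":"number"}}}},"gripper":{"type":"number"}},"required":["rows"]}

```bash
mkdir -p pics; cat > h.py <<'E'
from rig import env, eyes
import numpy as np, cv2
def snap(n,f):
    s=env.state(); d=eyes.get_image(n); cv2.imwrite('pics/'+f,d['pixels'][:,:,::-1]); 
    np.savez('pics/'+f+'.npz',**{k:np.array(v) for k,v in d.items()},p=s['eef_pos'],q=s['tcp_rot']); return d
def ray(f,uv):
    d=np.load('pics/'+f+'.npz')
    x,y=cv2.undistortPoints(np.array([[uv]],float),d['intrinsics'],d['distortion'])[0,0]
    r=np.array([x,-y,-1.])
    V=np.linalg.inv(d['view'])
    r=V[:3,:3]@r; return V[:3,3],r/np.linalg.norm(r)
def atz(f,uv,z):
    o,r=ray(f,uv); return o+r*(z-o[2])/r[2]
def tri(*fs):
    A=np.zeros((3,3));b=np.zeros(3)
    for f,uv in fs:
        o,r=ray(f,uv);P=np.eye(3)-np.outer(r,r);A+=P;b+=P@o
    x=np.linalg.solve(A,b); 
    return x,[np.linalg.norm((np.eye(3)-np.outer(ray(f,u)[1],ray(f,u)[1]))@(x-ray(f,u)[0])) for f,u in fs]
def redblob(f):
    im=cv2.imread('pics/'+f).astype(int);m=((im[:,:,2]>110)&(im[:,:,1]<70)&(im[:,:,0]<70)).astype(np.uint8)
    n,l,s,c=cv2.connectedComponentsWithStats(m)
    return [(s[i].tolist(),c[i].round(1).tolist()) for i in range(1,n) if s[i,4]>15]
E
python3 - <<'E'
from h import *
for n in('scene','top'):
    snap(n,n+'0.png'); print(n,redblob(n+'0.png'))
print(env.state())
E
```

```text
scene [([345, 32, 60, 79, 1690], [375.1, 55.0]), ([337, 41, 10, 8, 44], [342.0, 43.9]), ([331, 63, 3, 31, 50], [331.8, 76.8]), ([339, 67, 3, 33, 56], [339.6, 81.7]), ([358, 68, 12, 41, 78], [364.3, 83.6]), ([347, 72, 2, 16, 25], [347.4, 78.6]), ([354, 77, 3, 29, 31], [355.9, 91.9]), ([90, 107, 7, 7, 19], [92.7, 109.3]), ([273, 155, 6, 4, 17], [275.5, 156.9]), ([106, 162, 26, 14, 91], [118.9, 168.7]), ([121, 167, 37, 21, 121], [140.2, 176.5]), ([136, 199, 17, 6, 55], [144.1, 201.1]), ([208, 387, 5, 13, 18], [210.1, 392.2])]
top [([617, 0, 23, 23, 180], [627.7, 15.1]), ([239, 21, 11, 3, 18], [244.0, 21.7]), ([261, 21, 11, 2, 17], [266.2, 21.4]), ([217, 59, 17, 15, 200], [225.2, 65.9]), ([366, 83, 12, 23, 110], [370.9, 94.5]), ([411, 206, 6, 8, 28], [414.3, 209.5])]
{'t': 0.1, 'joints': array([-1.35749511e+00,  4.94105882e-01,  1.34603778e+00,  7.00189602e-06,
        1.30248978e+00, -9.55061126e-02]), 'joint_vel': array([ 0.00029511, -0.00127815, -0.00163338, -0.00042256, -0.000645  ,
       -0.00039912]), 'effort': array([ 4.35590755e-04, -8.83591461e+01, -3.84564471e+01, -2.78098205e-04,
        5.21866197e-03,  6.67367226e-05]), 'eef_pos': array([ 0.18989346, -0.59515984,  0.25277993]), 'tcp_rot': array([-5.19689608e-04,  9.88103427e-01,  1.53789944e-01, -2.72628193e-05]), 'wrist_force': array([-0.31363151,  0.10438039,  0.01830035]), 'moment': array([0.01685573, 0.01084622, 0.02359866]), 'gripper_force': 0.0, 'gripper_width': 0.08554974103194517}
```

View pics/scene0.png

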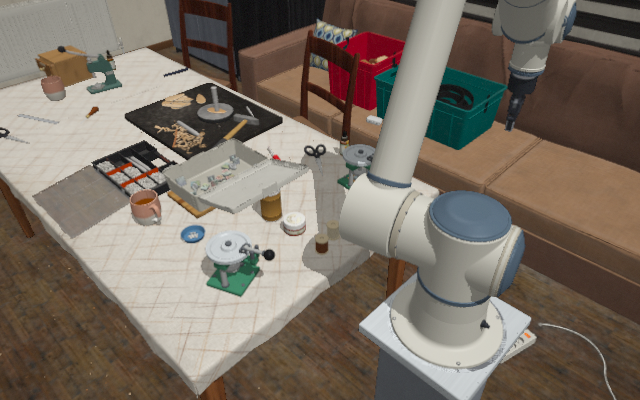

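View pics/top0.png

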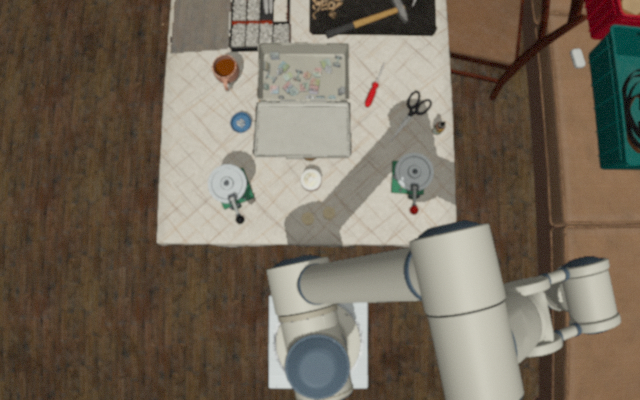

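The top view shows the red knob at (414,210) with its wheel centre at about (414,171). The black-knobbed press is at (228,183), with its knob at (240,219). In the scene view the red press is at (358,155), partly hidden by the arm.

```bash
python3 - <<'E'
from h import *
im=cv2.imread('pics/top0.png')
cv2.imwrite('pics/top0c.png',cv2.resize(im[130:250,360:480],None,fx=5,fy=5,interpolation=cv2.INTER_CUBIC))
print('knob',atz('top0.png',(414.3,209.5),.132))
g=cv2.medianBlur(cv2.cvtColor(im,cv2.COLOR_BGR2GRAY)[140:205,380:450],3)
c=cv2.HoughCircles(g,cv2.HOUGH_GRADIENT,1,50,param1=100,param2=12,minRadius=15,maxRadius=24);print(c)
if c is not None: print('wheel',atz('top0.png',(380+c[0,0,0],140+c[0,0,1]),.134))
print('wheel guess',atz('top0.png',(414,171),.134))
d=np.load('pics/top0.png.npz');print(np.linalg.inv(d['view']).round(3),d['intrinsics'])
E
```

```text
knob [ 0.41873982 -0.29341983  0.132     ]
[[[35.5 31.5 20. ]]]
wheel [ 0.53522908 -0.29920491  0.134     ]
wheel guess [ 0.53675047 -0.29459851  0.134     ]
[[ 0.003  0.993 -0.121  0.283]
 [-1.     0.003  0.003 -0.009]
 [ 0.004  0.121  0.993  1.575]
 [ 0.     0.     0.     1.   ]] [[480.81920727   0.         322.29691553]
 [  0.         480.81920727 195.84184007]
 [  0.           0.           1.        ]]
```

View pics/top0c.png

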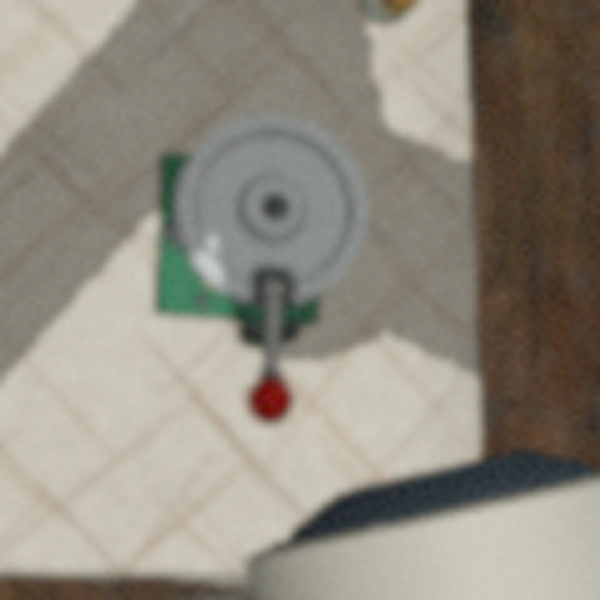

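Hub is near world (0.535, -0.296) and the knob at (0.419, -0.293), so the press frame is about aligned with the world frame.

Emit:
{"fn": "arm_command", "kwargs": {"rows": [{"xyz": [0,0,0],"yaw": 0.113},{"xyz": [0,0,0],"yaw": 0.113},{"xyz": [0,0,0],"yaw": 0.113}], "gripper": 0}}

```text
t: 0.35
eef_pos: [0.1899, -0.5952, 0.2529]
tcp_rot: [-0.0, 1.0, -0.018, -0.0]
wrist_force: [-0.2, -0.3, 0.1]
gripper_width: 0.0855
gripper_force: 0.0
```

Emit:
{"fn": "arm_command", "kwargs": {"rows": [{"xyz": [0.0183,-0.0257,-0.002],"yaw": 0},{"xyz": [0.0183,-0.0257,-0.002],"yaw": 0},{"xyz": [0.0183,-0.0257,-0.002],"yaw": 0},{"xyz": [0.0183,-0.0257,-0.002],"yaw": 0},{"xyz": [0.0183,-0.0257,-0.002],"yaw": 0},{"xyz": [0.0183,-0.0257,-0.002],"yaw": 0},{"xyz": [0.0183,-0.0257,-0.002],"yaw": 0},{"xyz": [0.0183,-0.0257,-0.002],"yaw": 0},{"xyz": [0.0183,-0.0257,-0.002],"yaw": 0},{"xyz": [0.0183,-0.0257,-0.002],"yaw": 0},{"xyz": [0.0183,-0.0257,-0.002],"yaw": 0},{"xyz": [0.0183,-0.0257,-0.002],"yaw": 0}]}}

```text
t: 1.35
eef_pos: [0.4193, -0.2923, 0.2772]
tcp_rot: [-0.0, 1.0, -0.015, -0.0]
wrist_force: [1.1, -0.5, -0.4]
gripper_width: 0.0854
gripper_force: 0.0
```

Emit:
{"fn": "arm_command", "kwargs": {"rows": [{"xyz": [0,0,0],"yaw": 0},{"xyz": [0,0,0],"yaw": 0}]}}

```text
t: 1.52
eef_pos: [0.4194, -0.2926, 0.2772]
tcp_rot: [-0.0, 1.0, -0.014, -0.0]
wrist_force: [-0.1, -0.3, -0.2]
gripper_width: 0.0853
gripper_force: 0.0
```

```bash
cat >> h.py <<'E'
from scipy.spatial.transform import Rotation as R
def wray(f,uv):
    d=np.load('pics/'+f+'.npz');q=d['q']
    x,y=cv2.undistortPoints(np.array([[uv]],float),d['intrinsics'],d['distortion'])[0,0]
    T=np.eye(4);T[:3,:3]=R.from_quat([q[1],q[2],q[3],q[0]]).as_matrix();T[:3,3]=d['p'];M=T@d['mount']
    r=M[:3,:3]@np.array([x,-y,-1.]);return M[:3,3],r
def watz(f,uv,z):
    o,r=wray(f,uv);return o+r*(z-o[2])/r[2]
E
python3 - <<'E'
from h import *
d=snap('wrist','w1.png');print(d['mount'],redblob('w1.png'))
for s,c in redblob('w1.png'): print(s[4],watz('w1.png',c,.132))
s=env.state();print(s['t'],s['eef_pos'],s['tcp_rot'],s['wrist_force'])
E
```

```text
[[-5.74872871e-06  9.58700533e-01  2.84417454e-01  7.10081118e-02]
 [ 9.99999189e-01 -3.56714345e-04  1.22260765e-03 -8.94139502e-05]
 [ 1.27357040e-03  2.84417231e-01 -9.58699753e-01 -1.20104155e-01]
 [ 0.00000000e+00  0.00000000e+00  0.00000000e+00  1.00000000e+00]] []
1.5667 [ 0.41883377 -0.2934806   0.27713588] [-1.82020718e-05  9.99896376e-01 -1.43945185e-02 -1.88019669e-04] [-0.68340418  0.31627392  0.00860459]
```

View pics/w1.png

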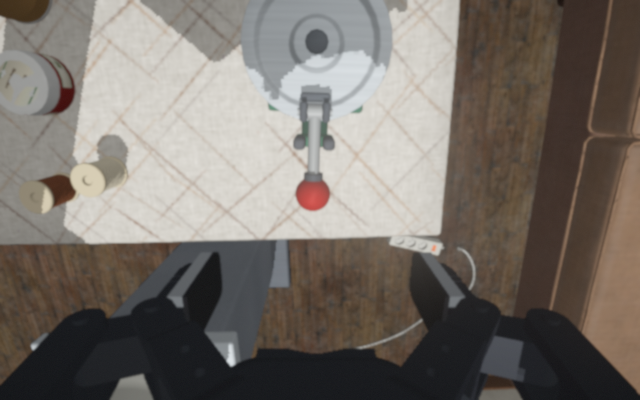

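The wrist view shows the knob at (313,194), the hub at (317,42) and the fork prongs at (299,142) and (328,142).

```bash
python3 - <<'E'
from h import *
im=cv2.imread('pics/w1.png').astype(int);m=(im[:,:,2]-im[:,:,1]>70)&(im[:,:,2]-im[:,:,0]>70);m[:165]=0;m[225:]=0;m[:,:280]=0;m[:,350:]=0
v,u=np.nonzero(m);c=((u.min()+u.max())/2,(v.min()+v.max())/2);print(c,u.max()-u.min(),v.max()-v.min())
k=watz('w1.png',c,.132);h=watz('w1.png',(317,42),.136);print('wrist',k,h,np.linalg.norm((h-k)[:2]))
print('top',atz('top0.png',(414,209.8),.132),atz('top0.png',(414.8,171.4),.136))
E
```

```text
(np.float64(312.0), np.float64(196.5)) 30 25
wrist [ 0.41307559 -0.28896734  0.132     ] [ 0.53402651 -0.29642335  0.136     ] 0.12118051095382315
top [ 0.41782513 -0.29248246  0.132     ] [ 0.53517544 -0.29664609  0.136     ]
```

Emit:
{"fn": "arm_command", "kwargs": {"rows": [{"xyz": [-0.004,-0.002,0.02],"yaw": 0.02},{"xyz": [0,0,0.035],"yaw": 0},{"xyz": [0,0,0.035],"yaw": 0},{"xyz": [0,0,0.025],"yaw": 0},{"xyz": [0,0,0.018],"yaw": 0},{"xyz": [0,0,0.009],"yaw": 0},{"xyz": [0,0,0],"yaw": 0},{"xyz": [0,0,0],"yaw": 0}], "gripper": 0.45}}

```text
t: 2.23
eef_pos: [0.4146, -0.2923, 0.1356]
tcp_rot: [-0.0, 1.0, -0.026, -0.0]
wrist_force: [0.0, 0.4, 0.5]
gripper_width: 0.047
gripper_force: 0.0
```

```bash
python3 - <<'E'
from h import *
snap('wrist','w2.png');snap('scene','s2.png')
a=cv2.imread('pics/w2.png');b=cv2.imread('pics/s2.png')
cv2.imwrite('pics/c2.png',np.vstack([a[:,:], cv2.resize(b[100:240,280:504],(640,400))])[:,:][::1,::1][0:800:1] if 0 else np.hstack([cv2.resize(a,(400,250)),cv2.resize(b[110:235,290:490],(400,250))]))
s=env.state();print(s['t'],s['eef_pos'],s['tcp_rot'],s['wrist_force'],s['gripper_width'])
E
```

```text
2.3333 [ 0.41516378 -0.29243814  0.13641385] [ 5.87216874e-04  9.99679382e-01 -2.53051008e-02  6.62930812e-04] [1.3304793  0.64245195 0.60029534] 0.04701402530151115
```

View pics/c2.png

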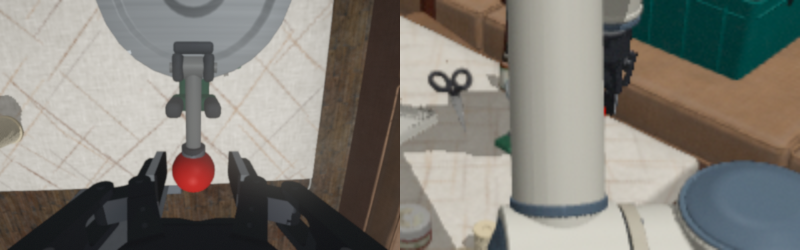

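The wrist crop shows the ball between the fingers, at about (309,272) in full-image pixels. It sits slightly left of the finger midline.

```bash
python3 - <<'E'
from h import *
im=cv2.imread('pics/w2.png').astype(int);m=(im[:,:,2]-im[:,:,1]>70)&(im[:,:,2]-im[:,:,0]>60);m[:225]=0;m[:,:262]=0;m[:,360:]=0
v,u=np.nonzero(m);print(u.min(),u.max(),v.min(),v.max())
c=((u.min()+u.max())/2,(v.min()+v.max())/2)
print(watz('w2.png',c,.132),watz('w2.png',c,.134))
E
```

```text
277 341 251 307
[ 0.41239747 -0.28917966  0.132     ] [ 0.41358082 -0.28928842  0.134     ]
```

Emit:
{"fn": "arm_command", "kwargs": {"rows": [{"xyz": [-0.001,-0.003,0],"yaw": 0},{"xyz": [0,0,0],"yaw": 0}]}}

```text
t: 2.5
eef_pos: [0.4141, -0.2885, 0.1362]
tcp_rot: [0.0, 1.0, -0.025, 0.0]
wrist_force: [1.6, -0.4, 0.5]
gripper_width: 0.0467
gripper_force: 0.0
```

Emit:
{"fn": "arm_command", "kwargs": {"rows": [{"xyz": [0,0,0],"yaw": 0},{"xyz": [0,0,0],"yaw": 0},{"xyz": [0,0,0],"yaw": 0},{"xyz": [0,0,0],"yaw": 0},{"xyz": [0,0,0],"yaw": 0}], "gripper": 1}}

```text
t: 2.92
eef_pos: [0.4141, -0.2887, 0.1355]
tcp_rot: [0.0, 1.0, -0.025, 0.0]
wrist_force: [-1.5, 2.3, 7.3]
gripper_width: 0.0277
gripper_force: 58.6
```

Emit:
{"fn": "arm_command", "kwargs": {"rows": [{"xyz": [0.0002,0,-0.0051]},{"xyz": [0.0006,0,-0.0051]},{"xyz": [0.0009,0,-0.005]},{"xyz": [0.0013,0,-0.0049]},{"xyz": [0.0017,0,-0.0048]},{"xyz": [0.0021,0,-0.0047]},{"xyz": [0.0024,0,-0.0045]},{"xyz": [0.0027,0,-0.0043]}]}}

```text
invalid input
```

Emit:
{"fn": "arm_command", "kwargs": {"rows": [{"xyz": [0.0002,0,-0.0051],"yaw": 0},{"xyz": [0.0006,0,-0.0051],"yaw": 0},{"xyz": [0.0009,0,-0.005],"yaw": 0},{"xyz": [0.0013,0,-0.0049],"yaw": 0},{"xyz": [0.0017,0,-0.0048],"yaw": 0},{"xyz": [0.0021,0,-0.0047],"yaw": 0},{"xyz": [0.0024,0,-0.0045],"yaw": 0},{"xyz": [0.0027,0,-0.0043],"yaw": 0}]}}

```text
t: 3.58
eef_pos: [0.4259, -0.2892, 0.1741]
tcp_rot: [-0.0, 1.0, -0.025, -0.0]
wrist_force: [-0.9, -1.0, -4.3]
gripper_width: 0.0271
gripper_force: 59.3
```

Emit:
{"fn": "arm_command", "kwargs": {"rows": [{"xyz": [0.003,0,-0.0041],"yaw": 0},{"xyz": [0.0033,0,-0.0039],"yaw": 0},{"xyz": [0.0036,0,-0.0036],"yaw": 0},{"xyz": [0.0039,0,-0.0033],"yaw": 0},{"xyz": [0.0041,0,-0.003],"yaw": 0},{"xyz": [0.0043,0,-0.0027],"yaw": 0},{"xyz": [0.0045,0,-0.0024],"yaw": 0},{"xyz": [0.0047,0,-0.002],"yaw": 0}]}}

```text
t: 4.25
eef_pos: [0.4576, -0.2908, 0.1989]
tcp_rot: [-0.0, 1.0, -0.025, -0.0]
wrist_force: [-3.1, -1.8, -2.7]
gripper_width: 0.027
gripper_force: 60.0
```

Emit:
{"fn": "arm_command", "kwargs": {"rows": [{"xyz": [0.0048,0,-0.0017],"yaw": 0},{"xyz": [0.0049,0,-0.0013],"yaw": 0},{"xyz": [0.005,0,-0.0009],"yaw": 0},{"xyz": [0.0051,0,-0.0006],"yaw": 0},{"xyz": [0.0051,0,-0.0002],"yaw": 0},{"xyz": [0.0051,0,0.0002],"yaw": 0},{"xyz": [0.0051,0,0.0006],"yaw": 0}]}}

```text
t: 4.83
eef_pos: [0.493, -0.2927, 0.2027]
tcp_rot: [0.0, 1.0, -0.025, 0.0]
wrist_force: [-2.5, 0.9, -1.3]
gripper_width: 0.0265
gripper_force: 59.0
```

```bash
python3 - <<'E'
from h import *
snap('wrist','w3.png')
s=env.state();print(s['t'],s['eef_pos'],s['tcp_rot'],s['wrist_force'],s['moment'],s['gripper_width'])
E
```

```text
4.8833 [ 0.49367211 -0.29259722  0.20247617] [ 5.51412645e-06  9.99686393e-01 -2.50395964e-02  3.65106105e-04] [-2.39597683  1.22521813 -0.77308001] [0.35909418 0.48759805 0.00561995] 0.026604960622472622
```

View pics/w3.png

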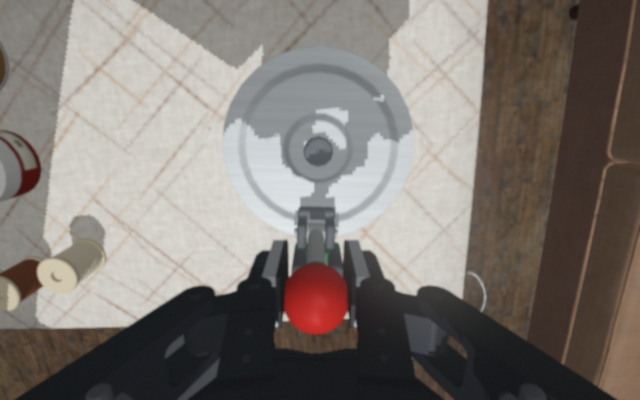

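The ball is gripped at (317,299), with the handle standing up from its hinge at (317,215); the hub is at (318,151). I'll push gently on to the stop.

Emit:
{"fn": "arm_command", "kwargs": {"rows": [{"xyz": [0.003,0,0.0005],"yaw": 0},{"xyz": [0.002,0,0.0005],"yaw": 0},{"xyz": [0,0,0],"yaw": 0}]}}

```text
t: 5.13
eef_pos: [0.4978, -0.293, 0.2017]
tcp_rot: [0.0, 1.0, -0.025, 0.0]
wrist_force: [-2.8, -0.9, 3.8]
gripper_width: 0.0264
gripper_force: 58.6
```

```bash
python3 - <<'E'
from h import *
print(watz('w3.png',(318,151),.136), watz('w1.png',(317,42),.136), watz('w2.png',(309,272),.132),watz('w3.png',(317,299),.2))
E
```

```text
[ 0.53689258 -0.29607585  0.136     ] [ 0.53402651 -0.29642335  0.136     ] [ 0.41580585 -0.28937434  0.132     ] [ 0.48113109 -0.29254803  0.2       ]
```

Emit:
{"fn": "arm_command", "kwargs": {"rows": [{"xyz": [0.0015,0,0.0003],"yaw": 0},{"xyz": [0.0015,0,0.0003],"yaw": 0},{"xyz": [0,0,0],"yaw": 0}]}}

```text
t: 5.38
eef_pos: [0.5005, -0.2929, 0.201]
tcp_rot: [-0.0, 1.0, -0.025, 0.0]
wrist_force: [-2.3, 0.8, 5.0]
gripper_width: 0.0263
gripper_force: 58.4
```

```bash
python3 - <<'E'
from h import *
snap('wrist','w4.png');snap('top','t4.png')
for f in('w2.png','w3.png','w4.png'):
    im=cv2.imread('pics/'+f).astype(int);m=(im[:,:,2]-im[:,:,1]>70)&(im[:,:,2]-im[:,:,0]>60);m[:225]=0;m[:,:262]=0;m[:,370:]=0
    v,u=np.nonzero(m);c=((u.min()+u.max())/2,(v.min()+v.max())/2);p=np.load('pics/'+f+'.npz')['p']
    print(f,u.min(),u.max(),v.min(),v.max(),[ (watz(f,c,p[2]+dz)-p).round(4) for dz in(-.008,-.003,.003)])
im=cv2.imread('pics/w4.png');t=cv2.imread('pics/t4.png')
cv2.imwrite('pics/c4.png',np.hstack([im[130:380,180:480],cv2.resize(t[130:230,360:480],(300,250))]))
E
```

```text
w2.png 277 341 251 307 [array([-0.0048,  0.0034, -0.008 ]), array([-0.0019,  0.0031, -0.003 ]), array([0.0017, 0.0028, 0.003 ])]
w3.png 284 347 269 334 [array([-0.0167,  0.0011, -0.008 ]), array([-0.0133,  0.0009, -0.003 ]), array([-0.0092,  0.0007,  0.003 ])]
w4.png 284 347 274 339 [array([-0.0194,  0.0012, -0.008 ]), array([-0.0159,  0.001 , -0.003 ]), array([-0.0116,  0.0008,  0.003 ])]
```

View pics/c4.png

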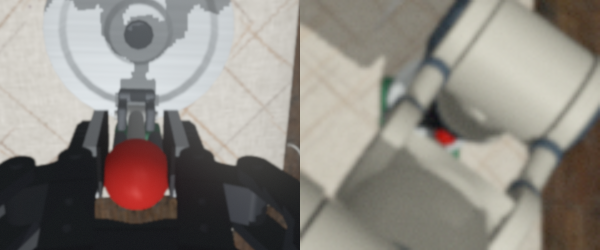

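The ball has crept to the rear edge of the pads and the handle is only about upright. I'll turn the gripper 90° about the ball, so that one finger sits behind it and can push it over.

```bash
python3 - <<'E'
from h import *
s=env.state();print(s['joints'].round(3),s['eef_pos'],s['wrist_force'],s['gripper_width'])
f='t4.png';im=cv2.imread('pics/'+f).astype(int);m=(im[:,:,2]-im[:,:,1]>70)&(im[:,:,2]-im[:,:,0]>60);m[:170]=0;m[200:]=0;m[:,:400]=0;m[:,440:]=0
v,u=np.nonzero(m);print(u.min(),u.max(),v.min(),v.max(),atz(f,(u.mean(),v.mean()),.2),atz(f,(u.mean(),v.min()-.5),.2),atz(f,(u.mean(),v.max()+.5),.2))
E
```

```text
[-0.633  0.486  1.524  0.     1.132  0.988] [ 0.50029278 -0.29287716  0.20104347] [-2.98650019  1.77972158  4.56849464] 0.026000313811631037
414 421 182 187 [ 0.48523975 -0.29098392  0.2       ] [ 0.49420722 -0.29118928  0.2       ] [ 0.47657147 -0.29078865  0.2       ]
```

Emit:
{"fn": "arm_command", "kwargs": {"rows": [{"xyz": [-0.0001,-0.0017,0],"yaw": -0.12},{"xyz": [-0.0001,-0.0017,0],"yaw": -0.12},{"xyz": [-0.0001,-0.0017,0],"yaw": -0.12},{"xyz": [-0.0001,-0.0017,0],"yaw": -0.12}]}}

```text
t: 5.82
eef_pos: [0.4987, -0.2865, 0.2011]
tcp_rot: [0.0, 0.976, 0.216, -0.0]
wrist_force: [-5.0, -1.8, 5.9]
gripper_width: 0.0263
gripper_force: 58.2
```

Emit:
{"fn": "arm_command", "kwargs": {"rows": [{"xyz": [-0.0001,-0.0017,0],"yaw": -0.12},{"xyz": [-0.0001,-0.0017,0],"yaw": -0.12},{"xyz": [-0.0001,-0.0017,0],"yaw": -0.12},{"xyz": [-0.0001,-0.0017,0],"yaw": -0.12},{"xyz": [-0.0001,-0.0017,0],"yaw": -0.12},{"xyz": [-0.0001,-0.0017,0],"yaw": -0.12},{"xyz": [-0.0001,-0.0017,0],"yaw": -0.12},{"xyz": [-0.0001,-0.0017,0],"yaw": -0.12},{"xyz": [-0.0001,-0.0017,0],"yaw": -0.12}]}}

```text
t: 6.57
eef_pos: [0.4866, -0.2783, 0.2012]
tcp_rot: [0.0, 0.726, 0.687, -0.0]
wrist_force: [-5.2, -1.6, 8.0]
gripper_width: 0.026
gripper_force: 58.4
```

```bash
python3 - <<'E'
from h import *
snap('wrist','w5.png');snap('scene','s5.png')
a=cv2.imread('pics/w5.png');b=cv2.imread('pics/s5.png')
cv2.imwrite('pics/c5.png',np.hstack([cv2.resize(a,(480,300)),cv2.resize(b[100:220,310:430],(300,300))]))
s=env.state();print(s['t'],s['eef_pos'],s['tcp_rot'],s['wrist_force'],s['gripper_width'],s['gripper_force'])
E
```

```text
6.6667 [ 0.48656055 -0.27834269  0.20123168] [ 1.72034830e-04  7.26328526e-01  6.87347634e-01 -2.70732338e-04] [-4.24037095 -1.64458374  6.89221632] 0.026205118603432102 58.45822513103485
```

View pics/c5.png

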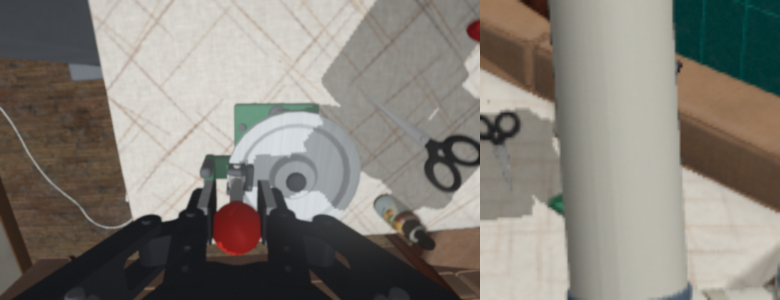

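The wrist view shows the fingers now on the ±x sides of the upright knob. I'll loosen the grip, recentre on the ball, then push it over.

Emit:
{"fn": "arm_command", "kwargs": {"rows": [{"xyz": [0,0,0],"yaw": 0},{"xyz": [0,0,0],"yaw": 0},{"xyz": [-0.004,0.002,0],"yaw": 0},{"xyz": [-0.005,0.002,0],"yaw": 0},{"xyz": [-0.004,0.002,0],"yaw": 0},{"xyz": [0,0,0],"yaw": 0}], "gripper": 0.6}}

```text
t: 7.17
eef_pos: [0.4927, -0.2925, 0.2009]
tcp_rot: [0.0, 0.729, 0.685, 0.0]
wrist_force: [-0.4, 0.6, 0.2]
gripper_width: 0.0343
gripper_force: 0.0
```

Emit:
{"fn": "arm_command", "kwargs": {"rows": [{"xyz": [0,0.004,0],"yaw": 0},{"xyz": [0,0.004,0],"yaw": 0},{"xyz": [0,0.002,0],"yaw": 0},{"xyz": [0,0,0],"yaw": 0}]}}

```text
t: 7.5
eef_pos: [0.5021, -0.2917, 0.2008]
tcp_rot: [-0.001, 0.728, 0.685, -0.0]
wrist_force: [-3.6, -0.0, 3.1]
gripper_width: 0.0345
gripper_force: 1.8
```

```bash
python3 - <<'E'
from h import *
snap('wrist','w6.png')
s=env.state();print(s['t'],s['eef_pos'],s['wrist_force'],s['gripper_width'],s['gripper_force'])
E
```

```text
7.55 [ 0.50197626 -0.29175505  0.20083266] [-2.72219013 -0.31878946  1.513752  ] 0.03399030822158105 1.471639797091484
```

View pics/w6.png

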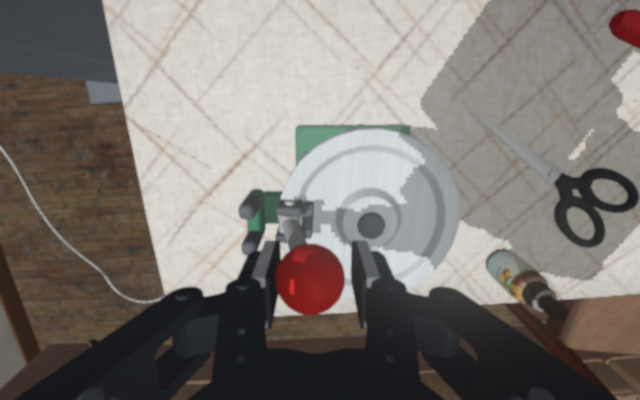

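The knob now leans inward on its stop at (310,280), just touching the rear finger. Next I'll centre on it, turn the gripper so it closes along the mean push direction, and grip.

Emit:
{"fn": "arm_command", "kwargs": {"rows": [{"xyz": [0,-0.002,0],"yaw": 0},{"xyz": [0,0,0],"yaw": -0.121},{"xyz": [0,0,0],"yaw": -0.121},{"xyz": [0,0,0],"yaw": -0.121},{"xyz": [0,0,0],"yaw": -0.121},{"xyz": [0,0,0],"yaw": -0.121},{"xyz": [0,0,0],"yaw": -0.121},{"xyz": [0,0,0],"yaw": -0.121},{"xyz": [0,0,0],"yaw": 0}]}}

```text
t: 8.3
eef_pos: [0.5002, -0.2919, 0.2011]
tcp_rot: [0.0, 0.379, 0.925, 0.0]
wrist_force: [-0.7, -0.4, -0.3]
gripper_width: 0.0341
gripper_force: 0.0
```

```bash
python3 - <<'E'
from h import *
snap('wrist','w7.png')
s=env.state();print(s['t'],s['eef_pos'],s['tcp_rot'],s['wrist_force'],s['gripper_width'],s['gripper_force'])
E
```

```text
8.35 [ 0.50021064 -0.29190731  0.20107825] [2.50553968e-04 3.83209324e-01 9.23661492e-01 6.40694050e-06] [-0.65438678  0.33524237 -0.00744715] 0.03427221969806342 0.0
```

View pics/w7.png

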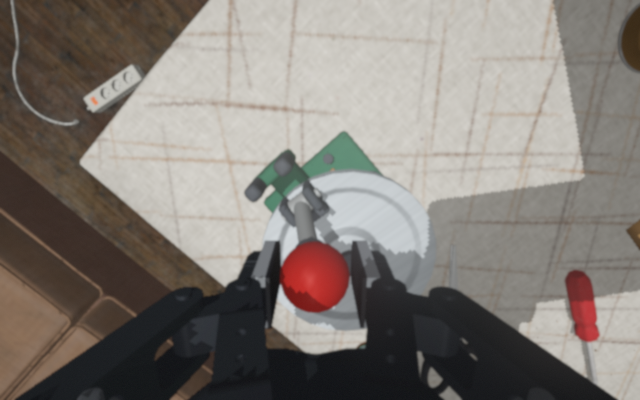

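The ball is centred at (315,276) between the pads, and the handle is free on its stop. Now grip and turn half the arc.

Emit:
{"fn": "arm_command", "kwargs": {"rows": [{"xyz": [0,0,0],"yaw": 0},{"xyz": [0,0,0],"yaw": 0},{"xyz": [0,0,0],"yaw": 0},{"xyz": [0,0,0],"yaw": 0}], "gripper": 1}}

```text
t: 8.68
eef_pos: [0.5002, -0.2921, 0.2014]
tcp_rot: [0.0, 0.384, 0.923, -0.0]
wrist_force: [-2.5, -1.0, 6.2]
gripper_width: 0.0271
gripper_force: 58.6
```

Emit:
{"fn": "arm_command", "kwargs": {"rows": [{"xyz": [0.0021,0.0026,0],"yaw": 0},{"xyz": [0.0019,0.0027,0],"yaw": 0},{"xyz": [0.0016,0.0029,0],"yaw": 0},{"xyz": [0.0014,0.003,0],"yaw": 0},{"xyz": [0.0011,0.0031,0],"yaw": 0},{"xyz": [0.0008,0.0032,0],"yaw": 0},{"xyz": [0.0005,0.0033,0],"yaw": 0},{"xyz": [0.0003,0.0033,0],"yaw": 0},{"xyz": [0,0.0033,0],"yaw": 0}]}}

```text
t: 9.43
eef_pos: [0.5123, -0.2656, 0.2009]
tcp_rot: [-0.0, 0.384, 0.924, -0.0]
wrist_force: [-5.5, -5.2, 3.9]
gripper_width: 0.0275
gripper_force: 61.2
```

```bash
cat >> h.py <<'E'
def ball(f):
    im=cv2.imread('pics/'+f).astype(int);m=(im[:,:,2]-im[:,:,1]>60)&(im[:,:,2]-im[:,:,0]>50);m[:225]=0;m[:,:262]=0;m[:,370:]=0
    v,u=np.nonzero(m);c=((u.min()+u.max())/2,(v.min()+v.max())/2);return c,watz(f,c,.199)
E
python3 - <<'E'
from h import *
snap('wrist','w8.png')
for f in('w6.png','w7.png','w8.png'):print(ball(f))
s=env.state();print(s['t'],s['eef_pos'],s['wrist_force'],s['gripper_width'],s['gripper_force'])
E
```

```text
((np.float64(309.0), np.float64(280.0)), array([ 0.49811771, -0.29182144,  0.199     ]))
((np.float64(313.5), np.float64(277.0)), array([ 0.49786546, -0.2917003 ,  0.199     ]))
((np.float64(312.5), np.float64(278.0)), array([ 0.50996186, -0.26591415,  0.199     ]))
9.4833 [ 0.51266357 -0.26514291  0.20089913] [-5.97920839 -2.87945516  2.41725099] 0.027041512249389155 61.20891451835632
```

Emit:
{"fn": "arm_command", "kwargs": {"rows": [{"xyz": [-0.0003,0.0033,0],"yaw": 0},{"xyz": [-0.0006,0.0033,0],"yaw": 0},{"xyz": [-0.0009,0.0032,0],"yaw": 0},{"xyz": [-0.0012,0.0031,0],"yaw": 0},{"xyz": [-0.0014,0.003,0],"yaw": 0},{"xyz": [-0.0017,0.0028,0],"yaw": 0},{"xyz": [-0.0019,0.0027,0],"yaw": 0}]}}

```text
t: 10.07
eef_pos: [0.5323, -0.2546, 0.2003]
tcp_rot: [-0.002, 0.384, 0.924, 0.001]
wrist_force: [-7.4, 6.4, 2.9]
gripper_width: 0.027
gripper_force: 62.4
```

Emit:
{"fn": "arm_command", "kwargs": {"rows": [{"xyz": [-0.0022,0.0025,0],"yaw": 0},{"xyz": [-0.0024,0.0023,0],"yaw": 0},{"xyz": [0,0,0],"yaw": 0}]}}

```text
t: 10.32
eef_pos: [0.5397, -0.2558, 0.2002]
tcp_rot: [-0.001, 0.383, 0.924, -0.0]
wrist_force: [-3.5, -4.5, -5.5]
gripper_width: 0.0273
gripper_force: 61.9
```

```bash
python3 - <<'E'
from h import *
snap('wrist','w9.png')
print(ball('w9.png'))
s=env.state();print(s['t'],s['eef_pos'],s['wrist_force'],s['gripper_width'],s['gripper_force'])
E
```

```text
((np.float64(315.0), np.float64(278.5)), array([ 0.53795291, -0.25531307,  0.199     ]))
10.3667 [ 0.53960592 -0.25592463  0.2002269 ] [-1.77529209 -4.69640091 -6.74370304] 0.02715956161904208 61.74161732196808
```

Emit:
{"fn": "arm_command", "kwargs": {"rows": [{"xyz": [-0.0011,0.001,0],"yaw": 0},{"xyz": [-0.0011,0.001,0],"yaw": 0},{"xyz": [-0.0011,0.001,0],"yaw": 0},{"xyz": [0,0,0],"yaw": 0}]}}

```text
t: 10.7
eef_pos: [0.5416, -0.2563, 0.2]
tcp_rot: [-0.003, 0.383, 0.924, -0.001]
wrist_force: [-21.8, -7.4, 3.4]
gripper_width: 0.0274
gripper_force: 62.7
```

The stop is felt at about 22 N. Release, look, and back off.

Emit:
{"fn": "arm_command", "kwargs": {"rows": [{"xyz": [0,0,0],"yaw": 0},{"xyz": [0,0,0],"yaw": 0},{"xyz": [0,0,0],"yaw": 0},{"xyz": [0,0,0],"yaw": 0},{"xyz": [0,0,0],"yaw": 0}], "gripper": 0.2}}

```text
t: 11.12
eef_pos: [0.5448, -0.2561, 0.201]
tcp_rot: [0.0, 0.383, 0.924, 0.0]
wrist_force: [-0.1, -0.6, 0.7]
gripper_width: 0.068
gripper_force: 0.0
```

Emit:
{"fn": "arm_command", "kwargs": {"rows": [{"xyz": [0,0,-0.01],"yaw": 0},{"xyz": [0,0,-0.02],"yaw": 0},{"xyz": [0,0,-0.02],"yaw": 0},{"xyz": [0,0,-0.02],"yaw": 0},{"xyz": [0,0,-0.01],"yaw": 0},{"xyz": [0,0,0],"yaw": 0},{"xyz": [0,0,0],"yaw": 0}]}}

```text
t: 11.7
eef_pos: [0.5446, -0.2562, 0.2812]
tcp_rot: [0.0, 0.382, 0.924, -0.0]
wrist_force: [0.1, 0.2, -1.0]
gripper_width: 0.0683
gripper_force: 0.0
```

```bash
python3 - <<'E'
from h import *
snap('wrist','w10.png')
s=env.state();print(s['t'],s['eef_pos'],s['wrist_force'],s['gripper_width'])
print(ball('w10.png'))
E
```

```text
11.75 [ 0.54425067 -0.25605149  0.28033907] [-0.6752791   0.48743726  0.95644699] 0.06837914720944416
((np.float64(307.0), np.float64(228.5)), array([ 0.5457801 , -0.26636269,  0.199     ]))
```

View pics/w10.png

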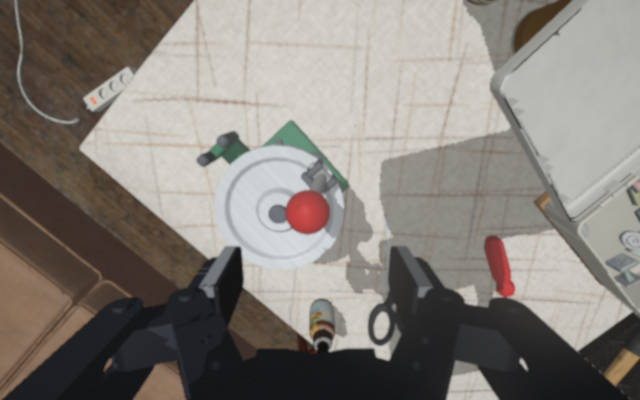

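The handle stands leaning in, with the knob at (307,212), the hinge at (319,175), the hub at (278,214) and the fork at (219,149). A numeric check of the wheel angle:

```bash
python3 - <<'E'
from h import *
f='w10.png'
H=watz(f,(278,214),.136);k=watz(f,(307,212),.199);p=watz(f,(319,175),.136);F=watz(f,(219,149),.138)
F0=watz('w1.png',(314,142),.138);H0=watz('w1.png',(317,42),.136)
for n,x in(('knob',k),('hinge',p),('fork',F)):
    d=(x-H)[:2];print(n,x.round(4),np.linalg.norm(d).round(4),np.degrees(np.arctan2(d[1],d[0])).round(1))
d=(F0-H0)[:2];print(H,H0,np.degrees(np.arctan2(d[1],d[0])))
E
```

```text
knob [ 0.5375 -0.258   0.199 ] 0.0358 85.9
hinge [ 0.5356 -0.2439  0.136 ] 0.0497 89.3
fork [ 0.462  -0.2862  0.138 ] 0.0734 174.1
[ 0.53500008 -0.2936782   0.136     ] [ 0.53402651 -0.29642335  0.136     ] 176.6321659861613
```

```bash
python3 -c "
from rig import env
print(env.close_job())"
```

```text
the job is handed in; nothing more can be done
None
```

I swung the red-knobbed press's handle over onto its stop, turned the handwheel clockwise until it hit its end stop (about 22 N against it), and let go with the handle still up. The job was handed in at about 11.8 s; the last picture put the wheel at roughly a quarter turn, but I did not view the platen itself.

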